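Load and start a platform shaker

TASK

Push the shaker's transport lock fully home to its locked end (away from you), then stack every small loose culture dish, centred, on top of the dish already clipped on the platform, with exactly one separator sheet under each dish you add. When the stack stands, pull the lock fully back to its released end and only then slide the speed fader to the small black pointer clip beside its track. Leave the large dishes and everything else on the bench where they are, and if something gets knocked or slips, put it right.

Things in the scene. Friction and masses are not known exactly. Their poses are not given: they have to be found in the camera images.
- shaker: platform shaker, fixed: white housing 240 x 240 mm, 50 mm high. Origin: centre of its underside; x away from the robot, y left, z up (yaw within 0.2 rad). Its square platform (140 mm, top 66 mm above the bench, stays still) is centred 40 mm along +x, 30 mm along -y; on its centre the first dish (60 mm wide, 15 mm high) is fixed by clips. The fader is on the robot's side, the lock on the left
- stack_base (a point): centre of the top face of the fixed first dish, 81 mm above the bench; axes as the shaker's. The stack goes up from here
- fader (a joint): speed fader position in m, 0 (right end, slowest) to 0.10 (left end); grows along the shaker's +y. Friction about 1.5 N, stays where it is left; starts within 15 mm of the right end
- fader_top (a point): top centre of the fader's grip: a black block 28 mm along the shaker's x, 20 mm along y, 40 mm high, on a track 40 mm wide whose top is 64 mm above the bench; this point is 104.5 mm above the bench. Axes as the shaker's
- mark_tip (a point): tip of the small black pointer clip (18 x 8 x 12 mm), fixed beside the fader's track on its +x side, 23 mm from the grip's centre line, 62 mm above the bench. It shows the wanted speed: the fader is right when its grip's centre has the same y in the shaker's frame as this point (35 to 90 mm from the slow end). Axes as the shaker's
- lock (a joint): transport lock position in m: 0 = released (end stop nearest the robot), 0.04 = locked (end stop away from the robot); grows along the shaker's +x. Friction about 1.5 N, stays where it is left; starts between 5 and 25 mm
- lock_top (a point): top centre of the lock's knob: an upright round steel pin, 26 mm in diameter, 38 mm high, on a dark steel track (90 x 34 mm, top 58 mm above the bench) that runs along the shaker's x, 90 mm to the left (+y) of its origin; this point is 96.5 mm above the bench. Axes as the shaker's
- dish_a: small round culture dish, closed, clear plastic with amber filling: a plain disc 60 mm in diameter and 15 mm high, about 35 g, same either way up. Origin in its middle (7.5 mm above its underside), z axis = disc axis. Starts flat on the bench left or right of the shaker; one of the three may be absent
- dish_b: small round culture dish, closed, clear plastic with amber filling: a plain disc 60 mm in diameter and 15 mm high, about 35 g, same either way up. Origin in its middle (7.5 mm above its underside), z axis = disc axis. Starts flat on the bench left or right of the shaker; one of the three may be absent
- dish_c: small round culture dish, closed, clear plastic with amber filling: a plain disc 60 mm in diameter and 15 mm high, about 35 g, same either way up. Origin in its middle (7.5 mm above its underside), z axis = disc axis. Starts flat on the bench left or right of the shaker; one of the three may be absent
- sheet_a: separator sheet: rigid flat grey plastic plate, 84 mm along its x, 64 mm along its y, 6 mm thick, about 45 g. Origin in its middle (3 mm above its underside). Starts flat on the bench left or right of the shaker, its x axis within 0.4 rad of world x
- sheet_b: separator sheet: rigid flat grey plastic plate, 84 mm along its x, 64 mm along its y, 6 mm thick, about 45 g. Origin in its middle (3 mm above its underside). Starts flat on the bench left or right of the shaker, its x axis within 0.4 rad of world x
- sheet_c: separator sheet: rigid flat grey plastic plate, 84 mm along its x, 64 mm along its y, 6 mm thick, about 45 g. Origin in its middle (3 mm above its underside). Starts flat on the bench left or right of the shaker, its x axis within 0.4 rad of world x
- plate_red: bystander: large 90 mm dish with red filling, 15 mm high; origin centre of underside
- plate_pair: bystander: two large 90 mm dishes one on the other, joined, 30 mm high; origin centre of underside
- marker_pen: bystander: marker pen 125 mm long along its x, 14 mm thick, lying on the bench; origin centre of underside
Things that resemble listed ones, but are neither listed nor needed, are in the scene too. Leave any blue or turquoise look-alike of the sheet_b alone.

How it is judged:
On the way, in this order (a step that is already met when the one before it is completed fails the run):
1. the transport lock is pushed fully to its locked end (value of joint lock above 0.037 m), for 0.2 s.
2. with the lock still on, every loose dish is stacked, one sheet under each (value of joint lock above 0.036 m and horizontal distance between each of dish_a, dish_b, dish_c and stack_base below 0.01 m and (z of dish_a in the frame of stack_base between 0.011 and 0.016 m or z of dish_a in the frame of stack_base between 0.032 and 0.037 m or z of dish_a in the frame of stack_base between 0.053 and 0.058 m) and angle between the z axis of each of dish_a, dish_b, dish_c and the z axis of shaker, either way round below 0.08 rad and linear speed of each of dish_a, dish_b, dish_c below 0.02 m/s and (z of dish_b in the frame of stack_base between 0.011 and 0.016 m or z of dish_b in the frame of stack_base between 0.032 and 0.037 m or z of dish_b in the frame of stack_base between 0.053 and 0.058 m) and (z of dish_c in the frame of stack_base between 0.011 and 0.016 m or z of dish_c in the frame of stack_base between 0.032 and 0.037 m or z of dish_c in the frame of stack_base between 0.053 and 0.058 m)), for 0.3 s.
3. the lock is pulled fully back to its released end (value of joint lock below 0.003 m), for 0.2 s.
4. the fader stands at the pointer clip (y of fader_top in the frame of mark_tip between -0.003 and 0.003 m), for 0.2 s.
At the end, for the whole second after the job is handed in: Every small dish lies flat (0.08 rad), at rest, within 10 mm of the first dish's axis, with exactly one sheet under it (middle 13.5, 34.5 or 55.5 mm above stack_base, +-2.5 mm); the lock is within 3 mm of its released end; the fader is within 3 mm of the pointer along the track (all of step 4 and horizontal distance between each of dish_a, dish_b, dish_c and stack_base below 0.01 m and (z of dish_a in the frame of stack_base between 0.011 and 0.016 m or z of dish_a in the frame of stack_base between 0.032 and 0.037 m or z of dish_a in the frame of stack_base between 0.053 and 0.058 m) and angle between the z axis of each of dish_a, dish_b, dish_c and the z axis of shaker, either way round below 0.08 rad and linear speed of each of dish_a, dish_b, dish_c below 0.02 m/s and (z of dish_b in the frame of stack_base between 0.011 and 0.016 m or z of dish_b in the frame of stack_base between 0.032 and 0.037 m or z of dish_b in the frame of stack_base between 0.053 and 0.058 m) and (z of dish_c in the frame of stack_base between 0.011 and 0.016 m or z of dish_c in the frame of stack_base between 0.032 and 0.037 m or z of dish_c in the frame of stack_base between 0.053 and 0.058 m) and value of joint lock below 0.003 m and velocity of joint fader below 0.005 m/s); the robot touches nothing.
It fails at once if a bystander is moved more than 5 cm (distance of any of plate_red, plate_pair, marker_pen from where it was at the start of the episode above 0.05 m).
Of dish_a, dish_b, dish_c only 2 to 3 are there at a start; the rules pass over those that are not, and their reading is None.
At some moment in a run one of dish_a, dish_b, dish_c may be knocked a few centimetres aside while the robot is not near it.
Once in a run the grip may slacken for a moment while it holds something.
It also fails if it takes over 210 s, if anything falls off the work surface, if the arm or the gripper's body presses on something with over 40 N, if the wrist force passes 120 N, or if a joint passes its speed limit or range.

ROBOT

A 6-joint arm with a two-finger parallel gripper is mounted at the origin on the work surface. World frame = base frame: x ahead of the robot, y to its left, z up, the work surface at z = 0. Lengths are in m, angles in rad, forces in N, time in s.
With the tool pointing down it reaches from about 0.275 to 0.75 m from the base axis. Payload 10.2 kg.
Tool frame: the origin (TCP) lies midway between the tips of the shut fingers; the grasp point (between the pads) lies 19 mm behind it (env.hold_point_z is the distance from the TCP to the grasp point, in m); z points along the fingers, y is the line along which they close (so a half turn about z gives the same grasp; the last joint's range is limited). The gripper opens to 85 mm and grips with 20 to 120 N. Pads are 22 mm wide; open, the fingers measure 114 mm over their backs; the gripper's body (76 mm by 85 mm) begins 54 mm behind the grasp point. The pads swing forward as they close: fully open they stand 13 mm farther back than shut.
Start: joints at [-1.558, 0.313, 1.498, -0, 1.331, -0.223], TCP at [0.123, -0.51, 0.231] pointing down, gripper open.
Joint ranges: [-2.94, 2.94], [-0.97, 2.17], [0.19, 2.56], [-1.23, 4.37], [0.02, 3.11], [-2.88, 2.88]. Speed limits (rad/s): [2.39, 2.39, 3.01, 3.14, 3.14, 3.14].

INTERFACE

Orientations are given as a unit quaternion [x, y, z, w].
In Python, from bench import env, kinematics, monitor, eyes, job gives the robot as it stands. The module is installed in compiled form; this text tells all that it offers. Calls block until the motion is done:
- env.reach(position, orientation): joint-space move of the TCP to a pose.
- env.movel(position, velocity=0.15, frame=None, guard=None): straight line of the TCP; frame=None keeps the orientation; velocity is the mean speed in m/s. With guard (N) it stops when the force on the tool has changed by that much, and returns True; else False.
- env.set_joints(angles): joint-space move.
- env.release() and env.close_gripper(effort=None): open the fingers fully, or close them until they stop; effort is the grip in N (None keeps the last).
- env.hold(seconds).
- kinematics.ik(position, orientation): joint angles nearest the present ones, or None.
- monitor.sense(): the state.
- eyes.grab_frame(name): name is "side" or "top" or "wrist"; returns a dict with "frame" (480x640x3 uint8, red, green, blue), "mtx" (3x3 intrinsics, pixels), "view" (4x4, takes a point from world to camera coordinates). Camera axes: x right, y down, z forward; pixel columns grow to the right and rows downward; lengths in m; the calibration is good to about 2 mm. A picture is of the moment at which its call begins. There is no depth.
A pose or a line that the arm cannot do raises env.MotionError and nothing moves.
- job.hand_in(): hands the job in; it is judged then, once.
The state is a dict: "clock": time; "joints": joint angles; "qvel": joint speeds; "joint_efforts": joint torques, N m; "position": TCP position; "ee_rot": TCP orientation; "contact_force": force on the tool from outside, world axes, zero at the start; "ft_torque": the same for the moment, N m; "finger_gap": opening from 0.0 (shut) to 1.0 (fully open); "gripper_force": force on a finger pad.
Only numpy, scipy, OpenCV 4.12 (cv2) and the standard library are available. Lean on these libraries where they do the work, as an engineer would, in place of code of your own. Each camera call takes 0.05 s, during which the arm holds its last target. There are 200 camera calls.

## Working session

There is one attempt and no reset: what is moved stays moved. The work goes in short steps, each a Python script; the robot and the scene stay as the last script left them, time stands still between calls to the robot, and variables do not carry over. Pictures are saved under pics/ and viewed, at most 14 in all, crops included, and the job is handed in when it is done.

```bash
mkdir -p pics; ls; python3 - <<'E'
from bench import env, kinematics, monitor, eyes, job
import cv2
for n in ("top","side"):
    f=eyes.grab_frame(n); cv2.imwrite(f"pics/{n}0.png",f["frame"][:,:,::-1]); print(n,f["mtx"].tolist(),f["view"].tolist())
s=monitor.sense(); print(s["position"],s["ee_rot"],s["clock"],env.hold_point_z)
E
```

```text
pics
top [[456.6795647782566, 0.0, 314.4746106498479], [0.0, 456.6795647782566, 240.21156529891365], [0.0, 0.0, 1.0]] [[-0.027620252384232727, -0.9992180612611699, -0.028291124185871805, 0.038128935877053946], [-0.9947972408382325, 0.030252344636478544, -0.09727921291126566, 0.529794179840963], [0.0980590193652319, 0.025457055867968367, -0.994854947732414, 1.2269992346796872], [0.0, 0.0, 0.0, 1.0]]
side [[600.1449841016802, 0.0, 330.3307233313453], [0.0, 600.1449841016802, 235.84260910021837], [0.0, 0.0, 1.0]] [[0.992621829848179, -0.11985731212174144, 0.01833378411033216, -0.5406382322971538], [-0.06010995929462654, -0.6177473423695461, -0.7840758979773329, 0.09422924547376237], [0.10530287604073867, 0.7771888095735259, -0.6203941155195094, 1.2200762541050942], [0.0, 0.0, 0.0, 1.0]]
[ 0.12264157 -0.51024821  0.23079823] [ 9.93055230e-01  1.17647729e-01  5.84658514e-05 -5.64209160e-04] 0.1 0.0187
```

View pics/top0.png

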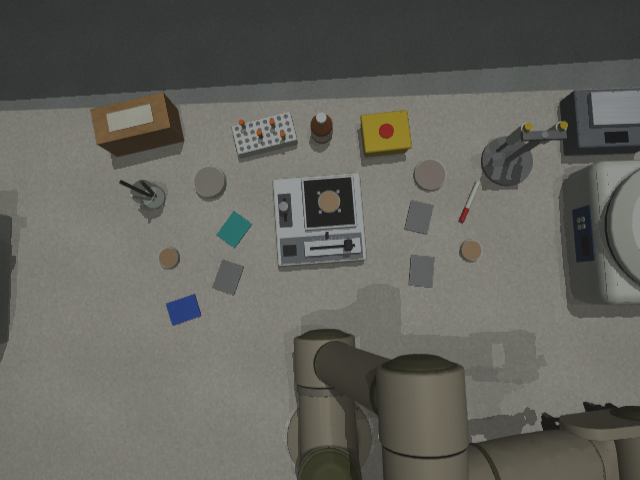

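View pics/side0.png

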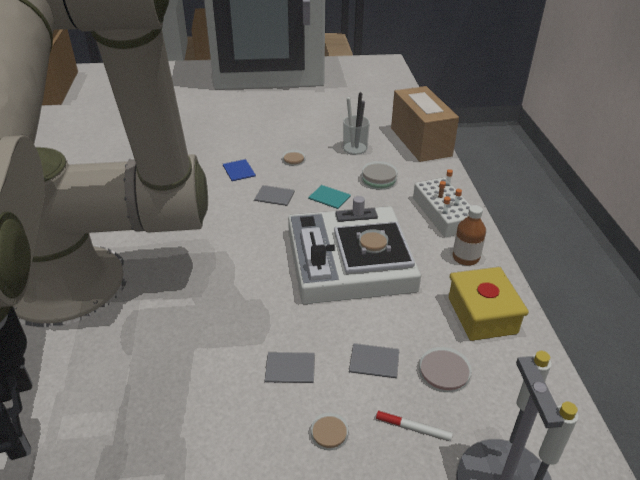

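The top view shows two loose small dishes at (168,258) and (471,251). There are three grey sheets at (228,277), (419,217) and (421,271), and the shaker is near (320,220). The side view agrees and shows no third dish. Next I'll take wrist views over the shaker.

```bash
cat > h.py <<'E'
from bench import env, kinematics, monitor, eyes, job
import numpy as np, cv2
from scipy.spatial.transform import Rotation as R
def p2w(f,uv,z):
    K,V=f["mtx"],f["view"]; r=V[:3,:3].T; c=-r@V[:3,3]
    d=r@np.linalg.solve(K,[uv[0],uv[1],1.]); return (c+d*(z-c[2])/d[2])
def w2p(f,p):
    q=f["view"][:3,:3]@np.asarray(p)+f["view"][:3,3]; q=f["mtx"]@q; return q[:2]/q[2]
def down(yaw):  # tool down, tool y axis along +-world y rotated by yaw
    return (R.from_euler("z",yaw)*R.from_quat([1,0,0,0])).as_quat()
def snap(n,name,crop=None):
    f=eyes.grab_frame(n); im=f["frame"][:,:,::-1]
    cv2.imwrite(f"pics/{name}.png",im); np.savez(f"pics/{name}.npz",**{k:np.asarray(f[k]) for k in f}); return f
def st(*keys):
    s=monitor.sense(); return s
E
python3 - <<'E'
from h import *
f=eyes.grab_frame("top")
for n,uv,z in [("dl",(168,258),.015),("dr",(471,251),.015),("sl",(228,277),.006),("sr1",(419,217),.006),("sr2",(421,271),.006),("base",(329,202),.081)]:
    print(n,p2w(f,uv,z).round(3))
b=p2w(f,(329,202),.081)
for yaw in (0,):
    print(kinematics.ik([b[0]-.06,b[1]+.03,.38],down(yaw)))
env.reach([b[0]-.06,b[1]+.03,.38],down(0))
f=snap("wrist","w1"); print(f["view"].round(3).tolist(), monitor.sense()["clock"])
E
```

```text
dl [0.494 0.432 0.015]
dr [ 0.489 -0.404  0.015]
sl [0.437 0.267 0.006]
sr1 [ 0.589 -0.27   0.006]
sr2 [ 0.439 -0.268  0.006]
base [ 0.626 -0.02   0.081]
[-1.89137761e-01  3.60607168e-01  1.05394726e+00 -4.44089210e-16
  1.72703823e+00  1.38165857e+00]
[[-0.001, -1.0, 0.001, 0.011], [-0.961, 0.002, 0.278, 0.467], [-0.278, -0.0, -0.961, 0.678], [0.0, 0.0, 0.0, 1.0]] 2.6833
```

View pics/w1.png

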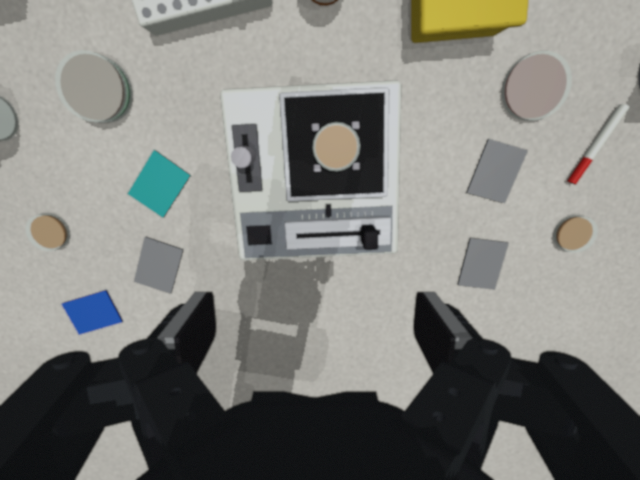

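Wrist view: platform centre near (336,146), lock knob at (241,157), fader grip at (370,236), pointer clip at (328,210). Both loose dishes and all three sheets are clear.

```bash
cat >> h.py <<'E'
def blobs(f,kind):
    hsv=cv2.cvtColor(f["frame"],cv2.COLOR_RGB2HSV); h,s,v=cv2.split(hsv)
    if kind=="amber": m=(h>5)&(h<22)&(s>60)&(v>100)
    if kind=="grey": m=(s<30)&(v>80)&(v<143)
    if kind=="dark": m=(v<45)
    m=cv2.morphologyEx(m.astype(np.uint8),cv2.MORPH_OPEN,np.ones((3,3)))
    c,_=cv2.findContours(m,cv2.RETR_EXTERNAL,cv2.CHAIN_APPROX_NONE); return sorted(c,key=cv2.contourArea)[::-1]
def near(f,kind,p,z,rad,zt):
    """world contour of blob nearest world point p, projected to plane z"""
    out=[]
    for c in blobs(f,kind):
        if cv2.contourArea(c)<100: continue
        w=np.array([p2w(f,q,z)[:2] for q in c[:,0].astype(float)]).astype(np.float32)
        r=cv2.minAreaRect(w*1000)
        if np.hypot(r[0][0]/1000-p[0],r[0][1]/1000-p[1])<rad: out.append((r,w))
    return out
E
python3 - <<'E'
from h import *
f=dict(np.load("pics/w1.npz"))
print("hsv sheet",cv2.cvtColor(f["frame"],cv2.COLOR_RGB2HSV)[[165,265,262,260],[497,158,483,400]].tolist(), "dish",cv2.cvtColor(f["frame"],cv2.COLOR_RGB2HSV)[[230,233,146],[48,574,336]].tolist())
for k,z in (("amber",.015),("grey",.006)):
    for c in blobs(f,k):
        if cv2.contourArea(c)>300:
            w=np.array([p2w(f,q,z)[:2] for q in c[:,0].astype(float)]).astype(np.float32)*1000
            print(k,np.round(c[:,0].mean(0)),np.round(np.array(sum(map(list,(cv2.minAreaRect(w)[:2])),[])+[cv2.minAreaRect(w)[2]]),1))
for c in blobs(f,"dark"):
    if 300<cv2.contourArea(c)<20000:
        w=np.array([p2w(f,q,.066)[:2] for q in c[:,0].astype(float)]).astype(np.float32)*1000
        print("dark",c[:,0].mean(0).round(),cv2.minAreaRect(w))
print("knob",p2w(f,(241,157),.0965),"mark",p2w(f,(328,210),.066),"fader",p2w(f,(370,236),.1045),"base",p2w(f,(336,146),.081))
im=f["frame"][70:270,215:410,::-1]; cv2.imwrite("pics/w1c.png",cv2.resize(im,None,fx=3,fy=3,interpolation=cv2.INTER_CUBIC))
E
```

```text
hsv sheet [[100, 6, 130], [105, 8, 128], [105, 8, 128], [23, 11, 186]] dish [[17, 81, 160], [17, 83, 162], [17, 70, 176]]
amber [336. 146.] [628.1 -22.1  56.5  55.7   0. ]
amber [ 48. 231.] [500.2 428.   51.7  48.8  89.9]
amber [574. 233.] [ 495.4 -399.3   50.3   50.2   74.3]
grey [298. 272.] [348.8  27.1 233.7 402.2  83.7]
grey [209.  20.] [793.  152.2  34.6 178.2   9.6]
grey [496. 171.] [ 590.4 -265.2   65.3   83.7   74.6]
grey [482. 263.] [ 441.9 -264.8   66.2   83.3   82.8]
grey [158. 264.] [439.7 266.5  63.9  84.7  69.5]
grey [435.  40.] [ 782.7 -171.    75.5  124.8    4. ]
grey [248. 157.] [610.5 110.8  98.8  37.2   2.3]
grey [319.  10.] [801.6   3.2  58.7  29.3  89.9]
grey [181. 317.] [345.6 241.4  26.6 127.4  57.3]
grey [ 10. 129.] [651.1 457.4  27.1  91.5  75.3]
grey [12. 11.] [802.7 414.3  41.9  28.1  89.9]
grey [444. 311.] [ 353.2 -212.8  106.7   18.    38.7]
grey [118. 110.] [675.6 296.3  28.   81.9  38. ]
grey [634. 104.] [ 687.3 -447.6   57.7   19.7   15. ]
grey [510.  96.] [ 695.9 -273.    86.1   33.7   21.6]
dark [335. 143.] ((629.0267333984375, -17.72034454345703), (123.0763931274414, 122.7750473022461), 2.785696029663086)
dark [259. 235.] ((507.87701416015625, 88.25135803222656), (30.905052185058594, 23.55250358581543), 89.9079818725586)
knob [0.6170023  0.10049985 0.0965    ] mark [ 0.54382624 -0.00913609  0.066     ] fader [ 0.5172968  -0.06236687  0.1045    ] base [ 0.62971194 -0.01785778  0.081     ]
```

View pics/w1c.png

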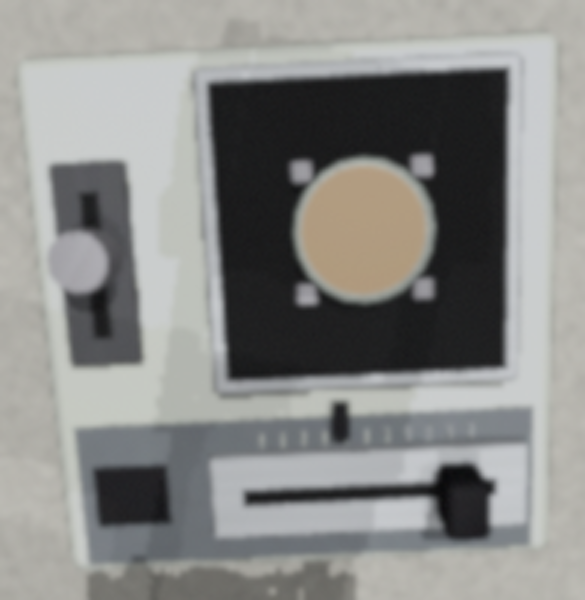

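```bash
cat >> h.py <<'E'
YAW=.0486; BASE=np.array([.629,-.018]); ex=np.array([np.cos(YAW),np.sin(YAW)]); ey=np.array([-ex[1],ex[0]])
ORG=BASE-.04*ex+.03*ey
def xyz(p,z): return [p[0],p[1],z]
def info(t=""):
    s=monitor.sense(); print(t,"t",round(s["clock"],1),"pos",s["position"].round(4),"F",np.round(s["contact_force"],1),"gap",round(s["finger_gap"]*85,1),"gf",np.round(s["gripper_force"],1))
E
python3 - <<'E'
from h import *
k=np.array([.617,.1005])
env.reach(xyz(k,.16),down(YAW)); env.movel(xyz(k,.068),.12,guard=8); info("at")
env.close_gripper(40); info("grip")
p=np.array(monitor.sense()["position"])
print(env.movel(xyz(p[:2]+.05*ex,p[2]),.05,guard=10)); info("pushed")
env.hold(.3); env.release(); info("rel")
env.movel(xyz(monitor.sense()["position"][:2],.16),.2)
env.reach([.57,.01,.38],down(0))
f=snap("wrist","w2"); info()
E
```

```text
at t 4.6 pos [0.6176 0.1004 0.069 ] F [ 1.3 -0.4  0.2] gap 85.1 gf 0.0
grip t 5.1 pos [0.6171 0.1012 0.0685] F [-1.2  5.8  4.3] gap 24.9 gf 39.7
True
pushed t 5.7 pos [0.6344 0.1022 0.0683] F [-1.4  0.1  5.4] gap 24.8 gf 40.2
rel t 6.6 pos [0.6337 0.1028 0.068 ] F [ 0.1 -0.   0.7] gap 85.0 gf 0.0
 t 8.2 pos [0.5702 0.0104 0.3777] F [ 0.8 -0.2  0.7] gap 85.3 gf 0.0
```

```bash
python3 - <<'E'
from h import *
f=dict(np.load("pics/w2.npz"))
im=f["frame"][70:270,215:410,::-1]; cv2.imwrite("pics/w2c.png",cv2.resize(im,None,fx=3,fy=3,interpolation=cv2.INTER_CUBIC))
E
```

```text
(no output)
```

View pics/w2c.png

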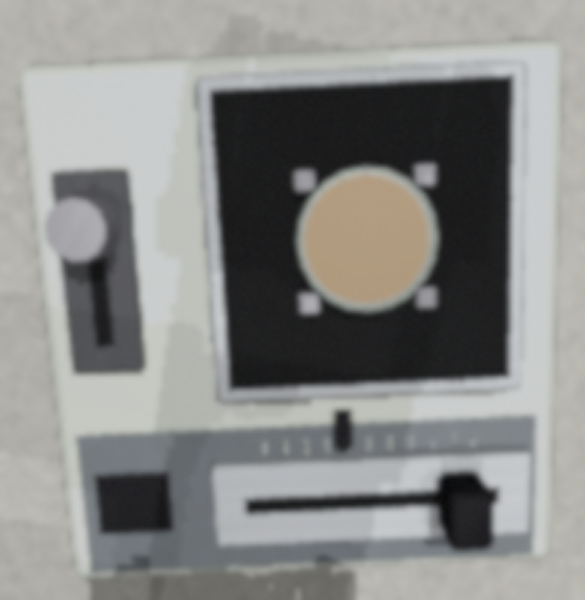

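```bash
python3 - <<'E'
from h import *
f=dict(np.load("pics/w2.npz"))
g=lambda c,z:(p2w(f,(c[0]/3+215,c[1]/3+70),z)[:2]-ORG)@np.array([ex,ey]).T*1000
for n,c,z in [("knob",(77,230),.0965),("tl",(53,173),.058),("tr",(127,169),.058),("bl",(77,372),.058),("br",(145,368),.058),("slot bottom",(104,346),.058),("mark",(344,450),.062),("marktop",(344,412),.062)]: print(n,g(c,z).round(1))
E
```

```text
knob [49.7 88.6]
tl [ 73.8 104.6]
tr [73.9 72.1]
bl [-13.8 103.8]
br [-13.5  72.2]
slot bottom [-2.5 90.1]
mark [-55.8 -17.9]
marktop [-37.7 -18.6]
```

The knob sits 20 mm past the track centre, so the lock is fully home. Next is sheet 1, the near right one.

```bash
cat >> h.py <<'E'
def pick(p,yaw,z,effort=60):
    env.reach(xyz(p,.10),down(yaw)); env.movel(xyz(p,z),.15,guard=10); info("down")
    env.close_gripper(effort); info("closed")
    zz=monitor.sense()["position"][2]
    env.movel(xyz(p,.16),.15); info("lift"); return zz
def place(p,yaw,z):
    """z: expected TCP z at release"""
    env.reach(xyz(p,max(z+.05,.16)),down(yaw)); info("over")
    env.movel(xyz(p,z+.012),.12); print("touch",env.movel(xyz(p,z-.004),.02,guard=4)); info("placed")
    env.release(); env.hold(.2)
    env.movel(xyz(p,z+.08),.15); info("up")
def look(p,name,h=.33,z=.0):
    env.reach([p[0]-.06,p[1],h+z],down(0)); return snap("wrist",name)
def rects(f,kind,z,amin=300):
    for c in blobs(f,kind):
        if cv2.contourArea(c)>amin:
            w=np.array([p2w(f,q,z)[:2] for q in c[:,0].astype(float)]).astype(np.float32)*1000
            r=cv2.minAreaRect(w); print(kind,c[:,0].mean(0).round(),np.round(r[0],1),np.round(r[1],1),round(r[2],1))
E
python3 - <<'E'
from h import *
z=pick([.4419,-.2648],np.radians(-7.2),-.005); print("z",z)
if monitor.sense()["finger_gap"]*85>50: place(BASE,YAW,z+.081)
f=look(BASE,"w3",.22,.08)
rects(f,"amber",.081);rects(f,"grey",.087)
E
```

```text
down t 10.6 pos [ 0.4424 -0.2651 -0.0042] F [-0.4 -0.7 -0.1] gap 85.2 gf 0.0
closed t 11.0 pos [ 0.4424 -0.2652 -0.0035] F [-2.7  2.3 11.3] gap 61.0 gf 62.5
lift t 12.2 pos [ 0.4416 -0.2645  0.1592] F [-0.6 -0.4 -0.3] gap 61.4 gf 65.0
z -0.0034556638337451748
over t 13.4 pos [ 0.6287 -0.0192  0.1599] F [ 0.1 -0.6 -1.5] gap 60.7 gf 65.0
touch True
placed t 14.7 pos [ 0.6289 -0.018   0.0777] F [-0.7 -0.   4.4] gap 61.0 gf 65.6
up t 16.0 pos [ 0.6285 -0.0179  0.1565] F [-0.5  0.4 -1. ] gap 85.1 gf 0.0
amber [598. 251.] [ 518.3 -339.6] [43.3 42.4] 68.7
grey [285. 284.] [429.6   5.1] [246.7 195.3] 0.4
grey [316. 150.] [626.9 -17.6] [84.2 64.1] 2.7
grey [507. 178.] [ 599.9 -218.7] [53.3 67.7] 74.6
grey [441.  30.] [ 742.6 -143.2] [103.4  40. ] 90.0
grey [114. 286.] [477.6 213. ] [52.3 69.1] 69.6
grey [144.   8.] [751.5 137.8] [118.5  22.5] 90.0
grey [211. 166.] [615.4  91.1] [81.9 31.1] 2.6
grey [181. 318.] [439.8 141.2] [19.3 88.8] 57.2
grey [ 61. 101.] [676.9 234. ] [29.4 74.6] 51.3
grey [446. 313.] [ 443.2 -172.6] [76.3 12.8] 37.6
grey [526.  91.] [ 684.5 -226.9] [71.4 30.4] 24.5
```

View pics/w3.png

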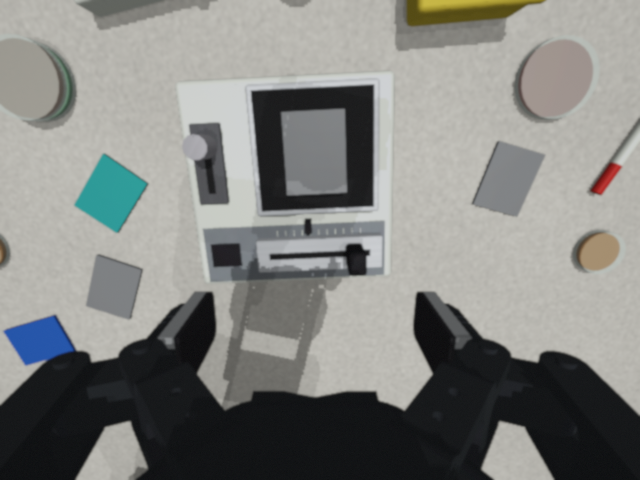

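Sheet 1 is flat and centred, at about (315,150). Now the right-hand dish, after a close look.

```bash
python3 - <<'E'
from h import *
f=look([.495,-.402],"w4",.25); rects(f,"amber",.015)
cv2.imwrite("pics/w4s.png",f["frame"][0:300,150:500,::-1]); info()
print(w2p(f,[.495,-.402,.015]))
E
```

```text
amber [319. 153.] [ 493.8 -405.3] [49.9 49.4] 0.0
 t 18.3 pos [ 0.4358 -0.4011  0.2502] F [0.1 1.  0.8] gap 85.0 gf 0.0
[315.4709604  151.81207581]
```

View pics/w4s.png

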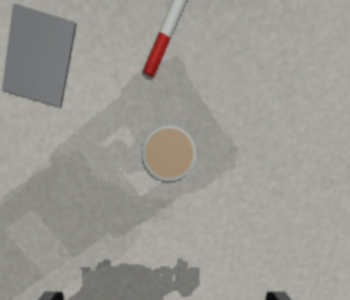

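```bash
python3 - <<'E'
from h import *
z=pick([.4938,-.4053],0,0.0); print("z",z)
if monitor.sense()["finger_gap"]*85>45: place(BASE,YAW,z+.087)
f=look(BASE,"w5",.22,.08)
rects(f,"amber",.102);rects(f,"grey",.087)
E
```

```text
down t 19.8 pos [ 0.4943 -0.406   0.0015] F [ 0.1  0.4 -0.2] gap 84.7 gf 0.0
closed t 20.1 pos [ 0.4944 -0.4059  0.0017] F [-1.1  1.4  7.9] gap 57.4 gf 63.6
lift t 21.4 pos [ 0.4935 -0.405   0.1589] F [ 0.1 -0.1 -0.8] gap 57.0 gf 65.1
z 0.001744829793668537
over t 22.9 pos [ 0.629  -0.0192  0.1599] F [ 0.7 -0.7 -0.5] gap 57.0 gf 65.1
touch True
placed t 24.1 pos [ 0.6289 -0.018   0.0888] F [-0.8 -0.1  4.5] gap 56.8 gf 65.8
up t 25.4 pos [ 0.6286 -0.0179  0.1677] F [ 0.5  0.5 -0.6] gap 84.8 gf 0.0
amber [314. 152.] [628.2 -17.2] [49.3 49.6] 90.0
grey [285. 284.] [429.6   5.1] [246.7 195.4] 0.4
grey [506. 179.] [ 599.9 -218.9] [53.3 67.8] 74.7
grey [441.  30.] [ 742.8 -142.9] [102.8  40.1] 90.0
grey [114. 286.] [477.5 213.1] [52.6 69.1] 69.4
grey [144.   8.] [751.7 137.9] [120.4  22.5] 90.0
grey [211. 166.] [615.3  91.2] [82.  31.2] 2.6
grey [313. 122.] [653.4 -16.4] [31.4 64.1] 3.0
grey [314. 184.] [600.5 -18.9] [32.5 63.9] 0.9
grey [59. 89.] [685.1 236.7] [40.7 77.6] 68.7
grey [181. 318.] [439.8 141.2] [19.3 88.8] 57.2
grey [445. 312.] [ 444.5 -171.6] [76.1 12.8] 37.6
grey [526.  91.] [ 684.7 -226.9] [71.8 30.6] 24.5
```

View pics/w5.png

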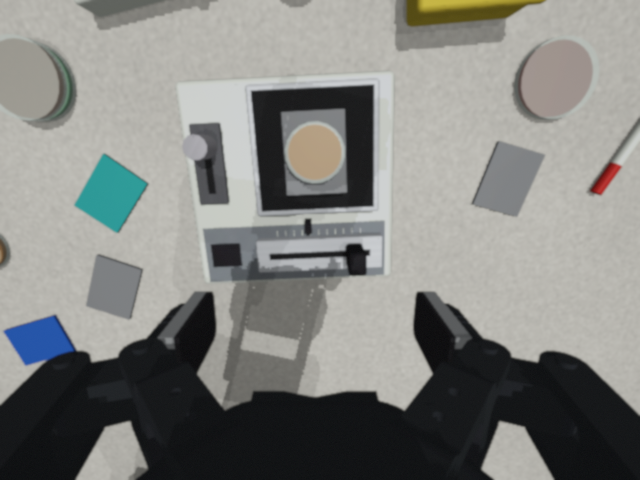

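Dish 1 is centred on sheet 1 at (314,152). Next are sheet 2 and the left dish, with a fresh look at each.

```bash
python3 - <<'E'
from h import *
f=look([.44,.267],"w6",.25); rects(f,"grey",.006,2500)
r=min((r for r,w in near(f,"grey",[.44,.267],.006,.05,0)),key=lambda r:abs(r[1][0]*r[1][1]-5376)); print(r)
a=r[2] if r[1][0]<r[1][1] else r[2]-90   # direction of short side
yaw=np.radians((a-90+90)%180-90); print("yaw",yaw)
assert abs(max(r[1])-84)<6 and abs(min(r[1])-64)<6
z=pick(np.array(r[0])/1000,yaw,-.003)
if monitor.sense()["finger_gap"]*85>50: place([.6285,-.0175],YAW,z+.102)
f=look(BASE,"w7",.22,.1); rects(f,"amber",.102); rects(f,"grey",.108,2000)
f=look([.497,.43],"w8",.25); rects(f,"amber",.015)
E
```

```text
grey [293. 321.] [212.2 301.7] [204.1 165.1] 2.6
grey [558.  82.] [512.2   6.1] [ 79.7 181.3] 2.8
grey [507. 101.] [522.4  23.3] [138.3 223.3] 2.6
grey [312. 152.] [437.9 269.2] [65.5 85.6] 69.2
((437.85076904296875, 269.19891357421875), (65.50387573242188, 85.58872985839844), 69.17562866210938)
yaw -0.363453844504128
down t 29.0 pos [ 0.4385  0.2695 -0.0018] F [-0.3 -0.2  0.8] gap 84.5 gf 0.0
closed t 29.4 pos [ 0.4384  0.2694 -0.0012] F [-4.5 -2.6 15.1] gap 60.1 gf 61.1
lift t 30.6 pos [0.4374 0.2691 0.1592] F [-0.6  0.9 -0.2] gap 59.6 gf 64.6
over t 31.9 pos [ 0.6283 -0.0165  0.1598] F [-0.2 -0.5 -1.2] gap 59.6 gf 64.6
touch True
placed t 33.0 pos [ 0.6285 -0.0175  0.1011] F [-1.   0.9  4.1] gap 59.7 gf 66.2
up t 34.3 pos [ 0.6281 -0.0174  0.1797] F [ 0.3 -0.1 -0.8] gap 85.2 gf 0.0
amber [  6. 246.] [525.2 327.9] [16.4 40.5] 75.3
grey [283. 283.] [432.2   6.1] [185.4 253.8] 89.3
grey [314. 150.] [628.2 -17.1] [84.1 64.1] 2.9
grey [499. 177.] [ 601.8 -209.6] [50.6 64.8] 74.7
grey [164.  10.] [756.  119.4] [ 24.3 133.5] 9.4
grey [433.  33.] [ 743.7 -137.2] [44.8 97.1] 4.3
amber [309. 151.] [497.5 434.9] [49.4 49.6] 44.6
```

```bash
python3 - <<'E'
from h import *
z=pick([.4975,.4349],0,0.0)
if monitor.sense()["finger_gap"]*85>45: place([.6285,-.0175],YAW,z+.108)
f=look(BASE,"w9",.22,.1); rects(f,"amber",.123); rects(f,"grey",.108,2000)
f=snap("top","t9"); rects(f,"amber",.015,80)
g=snap("side","s9")
E
```

```text
down t 38.3 pos [0.4981 0.4354 0.0015] F [ 0.1  0.7 -0.1] gap 85.3 gf 0.0
closed t 38.7 pos [0.4982 0.4354 0.0017] F [-0.2 -0.6  7.1] gap 57.0 gf 63.6
lift t 39.9 pos [0.4972 0.4347 0.1589] F [-0.1  0.5 -0.4] gap 57.0 gf 63.8
over t 41.6 pos [ 0.6285 -0.0164  0.16  ] F [ 0.2 -0.5 -0.2] gap 57.0 gf 63.8
touch True
placed t 42.7 pos [ 0.6285 -0.0175  0.1098] F [-0.8  0.4  4. ] gap 57.2 gf 64.0
up t 44.0 pos [ 0.6281 -0.0174  0.1887] F [-1.2 -0.1 -0. ] gap 84.6 gf 0.0
amber [314. 153.] [627.4 -17.2] [49.2 49.5] 90.0
grey [283. 282.] [433.    6.1] [185.5 252.3] 89.3
grey [498. 177.] [ 601.8 -209.6] [50.9 64.8] 74.4
grey [163.  10.] [756.  119.5] [ 24.3 135.4] 9.5
grey [433.  33.] [ 743.8 -137. ] [45.  97.9] 4.3
amber [129. 117.] [902.3 545.3] [106.2 216.7] 11.2
```

View pics/s9.png

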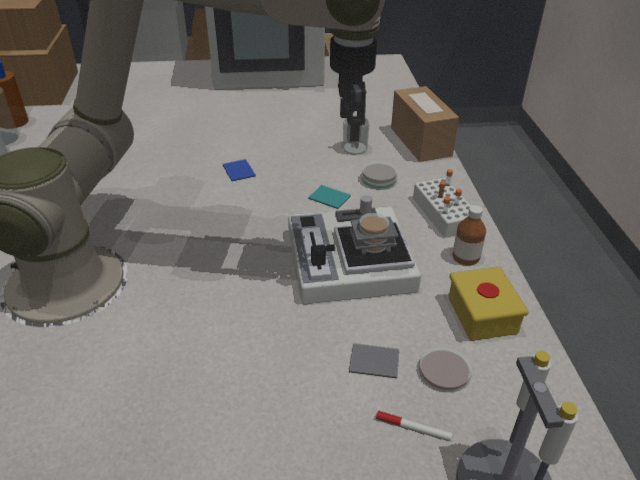

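View pics/w9.png

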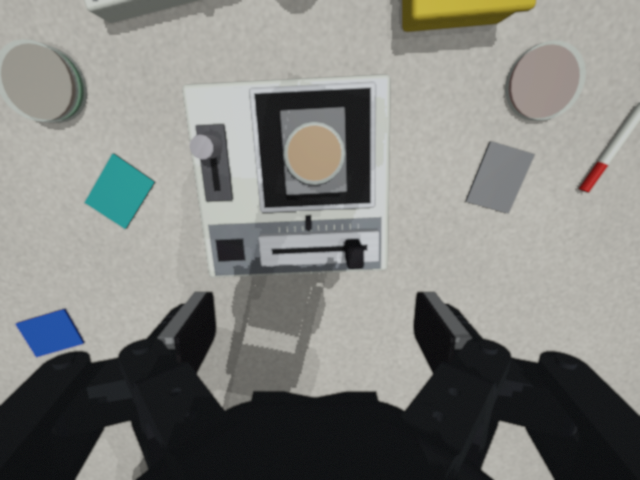

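The stack stands centred at (314,153) and no loose dishes remain on the bench. Now I'll pull the lock back and look closely at the fader and pointer.

```bash
python3 - <<'E'
from h import *
k=ORG+.05*ex+.0888*ey
env.reach(xyz(k,.18),down(YAW)); env.movel(xyz(k,.068),.12,guard=8); info("at")
env.close_gripper(40); info("grip")
p=np.array(monitor.sense()["position"])
print(env.movel(xyz(p[:2]-.055*ex,p[2]),.05,guard=12)); q=monitor.sense()["position"]; info("pulled"); print("travel",(q-p)[:2]@ex)
env.hold(.3); env.release(); info("rel")
env.movel(xyz(monitor.sense()["position"][:2],.2),.2)
m=ORG-.06*ex-.02*ey
f=look(m,"w10",.17,.09); rects(f,"dark",.062,100)
im=f["frame"][30:330,150:550,::-1]; cv2.imwrite("pics/w10c.png",cv2.resize(im,None,fx=2,fy=2,interpolation=cv2.INTER_CUBIC))
E
```

```text
at t 46.6 pos [0.6337 0.1011 0.069 ] F [-0.3  0.2  0.4] gap 85.0 gf 0.0
grip t 47.2 pos [0.6332 0.102  0.0685] F [-1.4  5.   4.5] gap 24.8 gf 39.6
True
pulled t 48.0 pos [0.5932 0.1002 0.0685] F [ 6.2  2.3 -2.9] gap 24.4 gf 42.7
travel -0.040111326294240905
rel t 48.9 pos [0.5921 0.1005 0.0681] F [ 0.3 -1.1 -0.6] gap 85.1 gf 0.0
dark [316. 407.] [241.4 -18.9] [853.7 272. ] 90.0
dark [321.  62.] [614.  -18.4] [ 94.4 126. ] 2.5
dark [331. 174.] [507.6 -23.6] [116.2  29.7] 90.0
dark [214. 177.] [505.   88.1] [25.9 31.8] 2.7
dark [189.  41.] [626.2 100.7] [34.   6.6] 2.6
```

View pics/w10c.png

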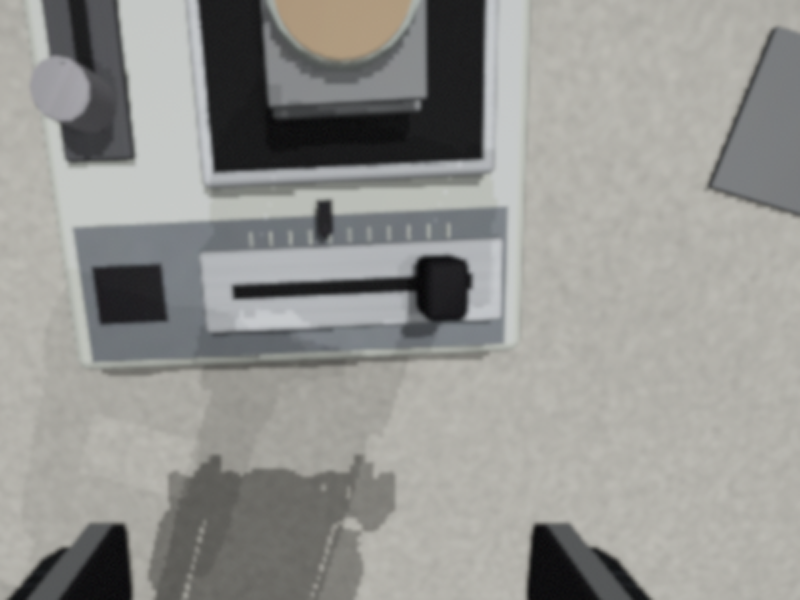

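Lock travelled 40.1 mm, so it is released. The pointer tip is at crop (324,238) and the fader grip is around (443,280). Now I'll move the fader.

```bash
python3 - <<'E'
from h import *
f=dict(np.load("pics/w10.npz"))
g=lambda c,z:(p2w(f,(c[0]/2+150,c[1]/2+30),z)[:2]-ORG)@np.array([ex,ey]).T
mk=g((324,238),.062); mt=g((324,203),.062); fd=g((445,275),.1045); print("mark",mk,mt,"fader",fd)
fx=mk[0]-.023
s=ORG+fx*ex+fd[1]*ey
env.reach(xyz(s,.18),down(YAW)); env.movel(xyz(s,.073),.12,guard=8); info("at")
env.close_gripper(30); info("grip")
p=np.array(monitor.sense()["position"]); yp=(p[:2]-ORG)@ey; print("fader y",yp,"x",(p[:2]-ORG)@ex)
t=p[:2]+(mk[1]-yp)*ey
print(env.movel(xyz(t,p[2]),.04,guard=15)); env.hold(.3)
p=monitor.sense()["position"]; print("fader y",(p[:2]-ORG)@ey); info()
env.release(); env.movel(xyz(p[:2],.17),.2)
m=ORG-.06*ex+mk[1]*ey
f=look(m,"w11",.17,.09)
u=int(w2p(f,xyz(m,.062))[0]); v=int(w2p(f,xyz(m,.062))[1]); print(u,v)
im=f["frame"][v-75:v+75,u-100:u+100,::-1]; cv2.imwrite("pics/w11c.png",cv2.resize(im,None,fx=4,fy=4,interpolation=cv2.INTER_CUBIC))
E
```

```text
mark [-0.05643122 -0.01703804] [-0.04006768 -0.01787204] fader [-0.07351251 -0.06922361]
at t 52.0 pos [ 0.5121 -0.063   0.0738] F [-0.1  0.3 -0.4] gap 84.6 gf 0.0
grip t 52.7 pos [ 0.5117 -0.063   0.0732] F [-1.3 -0.8  3.3] gap 19.3 gf 34.3
fader y -0.0692835142752705 x -0.07936492310912442
False
fader y -0.017008887089380954
 t 54.4 pos [ 0.5092 -0.0108  0.0732] F [2.2 2.  2.6] gap 19.2 gf 34.4
314 151
```

View pics/w11c.png

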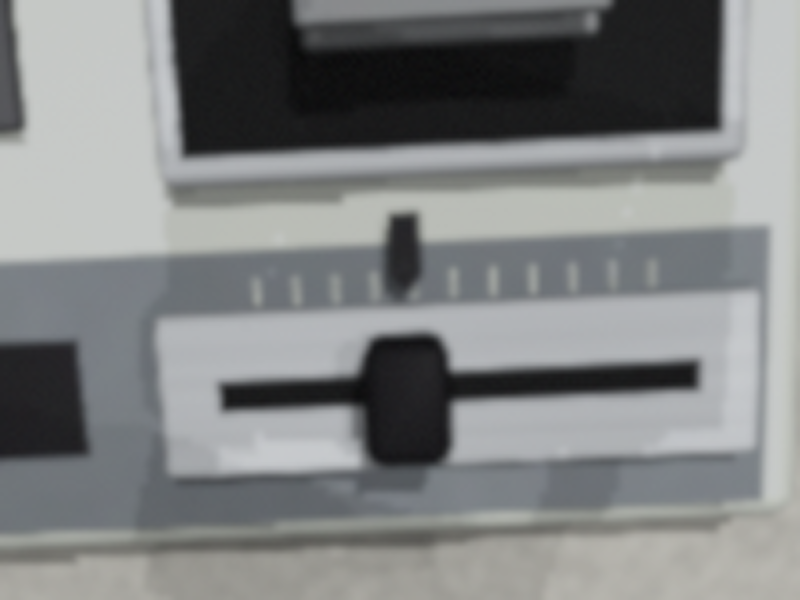

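```bash
python3 - <<'E'
from h import *
f=dict(np.load("pics/w11.npz"))
g=lambda c,z:((p2w(f,(c[0]/4+214,c[1]/4+76),z)[:2]-ORG)@np.array([ex,ey]).T*1000).round(1)
print("tip",g((404,288),.062),"clip back",g((404,214),.062),"L",g((366,400),.1045),"R",g((451,400),.1045),"far",g((408,334),.1045),"near",g((408,465),.1045))
E
```

```text
tip [-56.5 -17.4] clip back [-39.2 -18.2] L [-78.8  -7.8] R [-79.7 -26.5] far [-65.1 -17.7] near [-93.5 -16.4]
```

The fader agrees with the pointer to about 0.5 mm. One last stack check, then I'll hand in.

```bash
python3 - <<'E'
from h import *
f=look(BASE,"w12",.22,.1); rects(f,"amber",.123); k=near(f,"grey",BASE+.09*ey,.058,.03,0)
d=[r for r,w in near(f,"amber",BASE,.123,.006,0)]
info()
if d: print(job.hand_in())
E
```

```text
amber [314. 152.] [627.9 -17. ] [49.  49.2] 90.0
 t 56.8 pos [ 0.5684 -0.0178  0.318 ] F [-0.6 -0.3 -0.9] gap 85.1 gf 0.0
the job is handed in; nothing more can be done
None
```

I handed the job in at 56.8 s with every step done by my own measurements; the judge returned no verdict. The lock was pushed home and, after stacking, pulled back 40 mm to its released end; both loose dishes present are stacked within about 1 mm of centre, each on its own sheet, and the fader was then set to within about 0.5 mm of the pointer.

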